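Wake and tare the pigment scale

ROBOT

A 6-joint arm with a two-finger parallel gripper is mounted at the origin on the work surface. World frame = base frame: x ahead of the robot, y to its left, z up, the work surface at z = 0. Lengths are in m, angles in degrees, forces in N, time in s.
With the tool pointing down it reaches from about 0.35 to 0.925 m from the base axis. Payload 6.4 kg.
Tool frame: the origin (TCP) lies between the finger pads; the fingertips stand 14 mm ahead of it and the grasp point (between the pads) lies 5 mm behind it; z points along the fingers, y is the direction in which the jaws open and shut (so a half turn about z gives the same grasp; the last joint's range is limited). The gripper opens to 85 mm and grips with 20 to 120 N. Pads are 22 mm wide; open, the fingers measure 114 mm over their backs; the gripper's body (76 mm by 85 mm) begins 54 mm behind the grasp point. The pads swing forward as they close: fully open they stand 13 mm farther back than shut.
Start: joints at [-76.725, 14.043, 89.255, -0, 76.702, -9.975], TCP at [0.257, -0.597, 0.245] pointing down, gripper open.
Joint ranges: [-179.41, 179.41], [-58.25, 129.5], [7.25, 145.43], [-54.29, 234.29], [11.92, 165.04], [-157.13, 157.13]. Speed limits (degrees/s): [147.25, 147.25, 180, 180, 180, 180].

INTERFACE

Orientations are given as a 3x3 rotation matrix whose columns are the frame's x, y, z axes.
In Python, from bench import manip gives the robot as it stands.
- The arm moves only by the tool servo_tool, never from a script. Its argument "deltas" is one flat list of numbers, 7 for each row, row after row: the shift along the tool's x, y, z in mm, then the turn, a rotation vector about the tool's x, y, z in degrees, then the closure, from -1 (fully open) to 1 (shut). In form: [dx, dy, dz, ax, ay, az, hand, dx, dy, dz, ax, ay, az, hand, ...]. A call has 1 to 20 rows; each row shifts and turns the commanded pose from where the row before left it, along the tool's axes as they then stand; what a row does not reach is not made up. A row lasts 1/10 s, in which the tool goes at most 50 mm and 8.59 degrees, less where a joint would pass 70% of its speed; a pose out of reach is approached as far as the arm can. A call with a gripper value outside its range is refused whole. The fingers move at their own pace and stop on an object; the grip force is fixed at half the most. Time passes only in rows, so rows that do not move let the fingers close. It gives the time, the measured TCP pose, the force and the opening at its end, in the units of the state.
- manip.read_state(): the state, without advancing time (a new reading comes with each control period).
- manip.capture(name): name is "scene" or "top" or "wrist"; returns a dict with "color" (420x560x3 uint8, red, green, blue), "fx", "fy", "cx", "cy" (pixels), "D" ([k1, k2, p1, p2, k3] as OpenCV has them; the pictures are not rectified), "R" (3x3) and "t" (3): a world point X has camera coordinates R X + t. Camera axes: x right, y down, z forward; pixel columns grow to the right and rows downward; lengths in m; the calibration is good to about 2 mm. A picture is of the moment at which its call begins. There is no depth.
- manip.finish_job(): hands the job in, once; it reports no verdict.
Trained networks look in a picture, given as the dict that the camera call returned (one of the last four; its "shot" number tells which), for a name from the list of things; names that differ only in an ending like _2 or _b are one class to them, and where a whole thing is asked for, a point or a joint stands for the part that bears it (a point fixed in the world has none). Each returns a list of dicts, best first, with "confidence" (0 to 1); they miss things now and then, are a little off and sometimes report something else, mostly with a low value. They report only what shows in the picture. A call takes as long as a camera call. They do not tell look-alikes from the thing itself.
- manip.recognise(picture, target): "bbox" ([centre column, centre row, width, height] in pixels, round what is visible of it).
- manip.mark_of(picture, target): "centre" ([column, row] in pixels: a listed point, or the origin of a listed thing).
The state is a dict: "time": time; "joints": joint angles; "dq": joint speeds; "effort": joint torques, N m; "tool_pos": TCP position; "ee_rot": TCP orientation; "ft_force": force on the tool from outside, world axes, zero at the start; "moment": the same for the moment, N m; "gripper_width": opening from 0.0 (shut) to 1.0 (fully open).
Only numpy, scipy, OpenCV 4.12 (cv2) and the standard library are available. Lean on these libraries where they do the work, as an engineer would, in place of code of your own. Each camera call takes 0.05 s, during which the arm holds its last target. There are 200 camera calls.

TASK

The pigment scale has gone to sleep with the empty mixing cup standing on it. With the fingertips, lightly press in the orange power key to wake it and let it come up again, then do the same with the blue tare key to zero the scale, and take the hand away. Press neither of the two grey keys and only one key at a time, do not touch the weighing pan or the cup, and do not shift the scale or anything standing around it.

Things in the scene. Friction and masses are not known exactly. Their poses are not given: they have to be found in the camera images.
- scale: white bench scale, 300 mm deep (x), 260 mm wide (y), 73 mm high, loose, 2.6 kg. Origin: centre of its underside; x points from the keys to the back, z up. The front 120 mm is a key panel rising 10 degrees to the back (32 mm high at x = -150, 53 at x = -32). On it four round keys at x = -121, 46 mm apart; from +y to -y: orange power, grey unit, blue tare, grey mode. Flat display behind them.
- pan: square-edged steel weighing pan of the scale, 180 mm (x) by 230 mm (y), 7 mm plate fixed to the scale; origin: centre of the plate's underside, 66 mm above the table; the top is at 73 mm. Its front edge is 89 mm behind the key centres. Not to be touched.
- key_power_top (a point): centre of the top of the orange power key, a 24 mm round cap that stands 8 mm proud of the sloping panel, about 45 mm above the table. Its z is the outward normal of the panel (10 degrees from vertical, leaning to the front of the scale); its y is the scale's y. It moves with the key.
- key_tare_top (a point): the same point on the blue tare key
- key_unit_top (a point): the same point on the grey unit key, between orange and blue; leave alone
- key_mode_top (a point): the same point on the grey mode key at the -y end of the row; leave alone
- key_power (a joint): travel of the orange key into the panel, m: 0 up, 0.005 fully in; a press counts from half way in. It springs back by itself: it starts to move at 1.4 N, is half way in at 3.6 N and fully in at 5.9 N, where it meets a hard stop
- key_tare (a joint): travel of the blue key, the same
- key_unit (a joint): travel of the grey unit key, the same
- key_mode (a joint): travel of the grey mode key, the same
- cup: empty white ceramic mixing cup, 76 mm across the rim, 62 mm high, upright on the rear half of the pan; origin: centre of its underside; z up
- jar_blue: loose white plastic pigment jar with dark blue screw cap, 58 mm across, 70 mm high, beside the scale on its +y side; origin: centre of its underside
- jar_brown: the same jar with a brown cap, on the scale's -y side
- knife: loose palette knife with wooden handle, about 190 mm long, lying along its x on the table left of the scale; origin on the table under its middle
- brush: loose painting brush with wooden handle, 235 mm long, lying along its x on the table right of the scale; origin on the table
- dish: loose square blue ceramic dish, 115 mm wide, 28 mm high, far left; origin: centre of its underside
- tile: loose white glazed tile with painted blue frame, 100 x 100 x 8 mm, far right; origin: centre of its underside
Mind the look-alikes: they are no part of the job. Leave any red look-alike of the cup alone.

How it is judged:
By the outcome, as a careful person would: the job done as asked, in the order asked, and still so for the second after the job is handed in, with the robot touching nothing.
It also fails if it takes over 42 s, if anything falls off the work surface, if the arm or the gripper's body presses on something with over 40 N, if the wrist force passes 120 N, or if a joint passes its speed limit or range.

## Working session

There is one attempt and no reset: what is moved stays moved. The work goes in short steps, Python scripts to look and compute and a tool call to move; the robot and the scene stay as the last step left them, time stands still between calls to the robot, and variables do not carry over. Pictures are saved under pics/ and viewed, about 8 in all and at most 12, crops included, and the job is handed in when it is done.

Besides the shell and the picture viewer there is one more tool, called after ">>>" in YAML: its name, and indented under it one key for each argument. servo_tool: Moves the arm, as the interface text tells. Its arguments: {"type":"object","properties":{"deltas":{"type":"array","items":{"type":"number"}}},"required":["deltas"]}

```bash
mkdir -p pics; cat > h.py <<'E'
from bench import manip
import numpy as np, cv2
def shot(n):
    return manip.capture(n)
def save(p,f,box=None,s=1):
    im=p["color"]
    if box: im=im[box[1]:box[3],box[0]:box[2]]
    im=cv2.resize(im,None,fx=s,fy=s,interpolation=cv2.INTER_CUBIC)
    cv2.imwrite("pics/"+f,cv2.cvtColor(im,cv2.COLOR_RGB2BGR))
def ray(p,uv):
    K=np.array([[p["fx"],0,p["cx"]],[0,p["fy"],p["cy"]],[0,0,1]])
    q=cv2.undistortPoints(np.array([[uv]],float),K,np.array(p["D"],float))[0,0]
    R=np.array(p["R"]);t=np.array(p["t"]).ravel()
    return -R.T@t, R.T@np.array([q[0],q[1],1])
def atz(p,uv,z):
    c,d=ray(p,uv); return c+d*(z-c[2])/d[2]
def tri(L):
    A=np.zeros((3,3));b=np.zeros(3)
    for c,d in L:
        d=d/np.linalg.norm(d);M=np.eye(3)-np.outer(d,d);A+=M;b+=M@c
    x=np.linalg.solve(A,b)
    return x,[round(1e3*np.linalg.norm(np.cross(x-c,d/np.linalg.norm(d))),1) for c,d in L]
def proj(p,X):
    K=np.array([[p["fx"],0,p["cx"]],[0,p["fy"],p["cy"]],[0,0,1]])
    return cv2.projectPoints(np.array(X,float).reshape(-1,1,3),cv2.Rodrigues(np.array(p["R"]))[0],np.array(p["t"],float),K,np.array(p["D"],float))[0].reshape(-1,2)
E
python3 - <<'E'
from h import *
np.set_printoptions(precision=3,suppress=True)
P={n:shot(n) for n in("scene","top")}
c=np.hstack([P["scene"]["color"],P["top"]["color"]])
for n in P: save(P[n],n+"0.png",s=1.4)
for k in["key_power_top","key_unit_top","key_tare_top","key_mode_top","cup","scale"]:
    L=[]
    for n in P:
        m=manip.mark_of(P[n],k)
        print(k,n,[(np.round(a["centre"],1),round(a["confidence"],2)) for a in m[:3]], atz(P[n],m[0]["centre"],{'c':.073,'s':0,'k':.045}[k[0]]) if m else'')
        if m: L.append(ray(P[n],m[0]["centre"]))
    if len(L)==2: print(tri(L))
print(manip.read_state()["ee_rot"],manip.read_state()["tool_pos"])
E
```

```text
key_power_top scene [(array([433.1, 228.5]), 0.54), (array([301.3, 221.1]), 0.44)] [0.395 0.408 0.045]
key_power_top top [(array([287.8, 139.7]), 0.67), (array([257.4, 217.2]), 0.51)] [ 0.745 -0.039  0.045]
(array([0.682, 0.191, 0.298]), [np.float64(226.0), np.float64(226.0)])
key_unit_top scene [(array([284.2, 218.7]), 0.51), (array([263.4, 255.6]), 0.49)] [0.538 0.013 0.045]
key_unit_top top [(array([271.2, 216. ]), 0.37)] [0.526 0.01  0.045]
(array([0.527, 0.009, 0.034]), [np.float64(1.1), np.float64(1.1)])
key_tare_top scene [(array([197. , 238.2]), 0.63), (array([268.1, 215.3]), 0.45), (array([426.9, 292.1]), 0.28)] [ 0.711 -0.167  0.045]
key_tare_top top [(array([213.5, 196.9]), 0.57), (array([287.8, 210.7]), 0.39)] [0.582 0.174 0.045]
(array([0.679, 0.026, 0.146]), [np.float64(172.8), np.float64(172.8)])
key_mode_top scene [(array([252.9, 210.5]), 0.61)] [ 0.545 -0.083  0.045]
key_mode_top top [(array([300.6, 206.7]), 0.39)] [ 0.551 -0.074  0.045]
(array([ 0.552, -0.076,  0.053]), [np.float64(2.8), np.float64(2.8)])
cup scene [(array([168.5, 220.6]), 0.97), (array([234. , 254.5]), 0.63)] [ 0.71  -0.257  0.073]
cup top [(array([380.6, 174.7]), 0.89), (array([287.4, 138.6]), 0.86)] [ 0.636 -0.296  0.073]
(array([ 0.648, -0.311, -0.001]), [np.float64(0.3), np.float64(0.3)])
scale scene [(array([264.7, 256.7]), 0.65)] [0.655 0.009 0.   ]
scale top [(array([274.2, 173.1]), 0.82), (array([273.9, 215.2]), 0.35)] [0.656 0.001 0.   ]
(array([ 0.655,  0.004, -0.003]), [np.float64(3.8), np.float64(3.8)])
[[ 0.919  0.395  0.   ]
 [ 0.395 -0.919 -0.   ]
 [ 0.     0.    -1.   ]] [ 0.257 -0.597  0.245]
```

View pics/scene0.png

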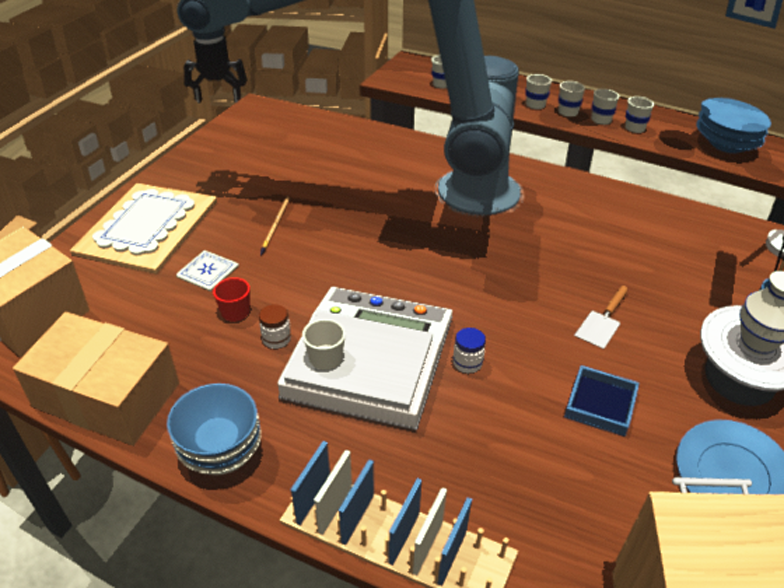

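View pics/top0.png

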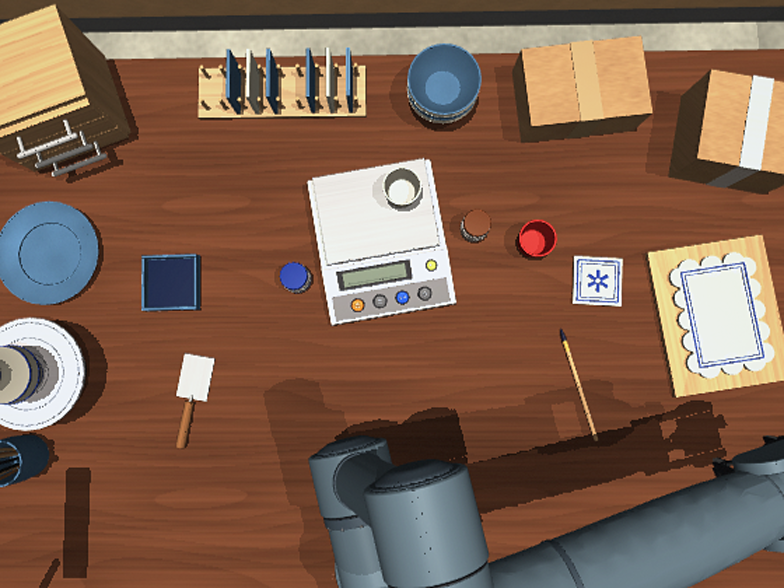

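Scene (native px): orange key top(256,218)/scene(300,221), blue key top(288,212)/scene(269,215), greys at top(271,215) and (303,209). Candidates for confusion: for orange, the cup hit at top(288,140) and the jar hit at scene(433,228); for blue, the blue jar cap at top(210,198) and the yellow lamp at top(308,190). By the description I take the keys in the panel row. Next I refine by colour and check in a crop.

```bash
cat >> h.py <<'E'
from scipy.optimize import least_squares
def blob(p,uv,col,r=10):
    u,v=map(int,uv);im=p["color"][v-r:v+r+1,u-r:u+r+1].astype(int)
    R,G,B=im[...,0],im[...,1],im[...,2]
    m=(R-B>90)&(R>150) if col=="o" else (B-R>70)&(B>100)
    y,x=np.nonzero(m); return (u-r+x.mean(),v-r+y.mean()),m.sum()
def keys(q):  # x,y,yaw of scale -> key tops, R
    c,s=np.cos(q[2]),np.sin(q[2]);R=np.array([[c,-s,0],[s,c,0],[0,0,1]])
    return np.array([R@[-.121-.0014,y,.045]+[q[0],q[1],0] for y in(.069,.023,-.023,-.069)]),R
E
python3 - <<'E'
from h import *
np.set_printoptions(precision=4,suppress=True)
P={n:shot(n) for n in("scene","top")}
G={"scene":((300,221),(269,215)),"top":((256,218),(288,212))}
obs=[]
for n in P:
    for i,(g,c) in enumerate(zip(G[n],"ob")):
        uv,a=blob(P[n],g,c);print(n,c,np.round(uv,1),a,atz(P[n],uv,.044)); obs.append((n,2*i,uv))
for i in(0,2): print(tri([ray(P[n],uv) for n,j,uv in obs if j==i]))
f=lambda q:np.concatenate([proj(P[n],keys(q)[0][j])[0]-uv for n,j,uv in obs])
r=least_squares(f,[.655,.004,.15]);print(r.x,np.degrees(r.x[2]),f(r.x));K,R=keys(r.x);print(K)
im=P["top"]["color"].copy()
c=cv2.resize(im[170:240,200:330],None,fx=6,fy=6,interpolation=cv2.INTER_CUBIC)
for u,v in proj(P["top"],K): cv2.circle(c,(int((u-200+.5)*6),int((v-170+.5)*6)),3,(0,255,0),-1)
cv2.imwrite("pics/crop.png",c[...,::-1])
# target tool rot
yaw=r.x[2];n=R@[-np.sin(np.radians(10)),0,np.cos(np.radians(10))]
E
```

```text
scene o [301.1 215.3] 146 [0.5033 0.0494 0.044 ]
scene b [268.3 214.4] 38 [ 0.5401 -0.0361  0.044 ]
top o [255.  217.7] 46 [0.5214 0.0556 0.044 ]
top b [287.  211.9] 59 [ 0.5369 -0.0353  0.044 ]
(array([0.5201, 0.0553, 0.06  ]), [np.float64(0.6), np.float64(0.6)])
(array([ 0.5375, -0.0362,  0.0418]), [np.float64(1.0), np.float64(1.0)])
[0.6515 0.0165 0.2453] 14.054527611395503 [-0.3718  2.9007  0.4492 -0.5839  0.6591  1.8878  0.0919 -0.515 ]
[[ 0.516   0.0537  0.045 ]
 [ 0.5271  0.0091  0.045 ]
 [ 0.5383 -0.0355  0.045 ]
 [ 0.5495 -0.0802  0.045 ]]
```

View pics/crop.png

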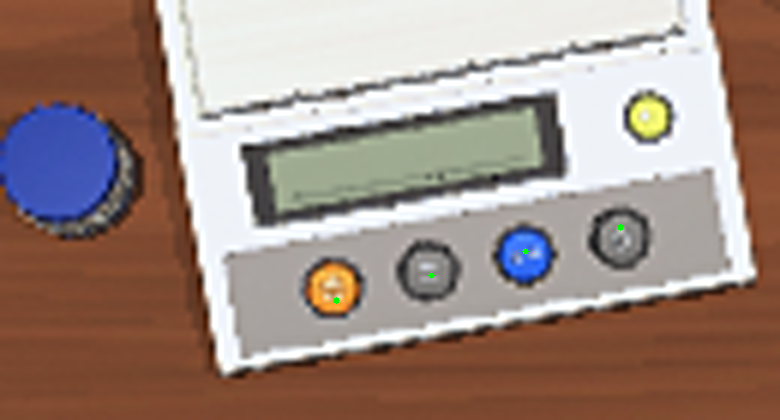

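The green fit points show the mapping picks the right row. The fitted yaw is off because the scene-view orange blob included table wood, so I use the top-view blobs: orange (0.521, 0.056), blue (0.537, -0.035), 92.2 mm apart (must be 92), yaw 9.7°.

```bash
cat >> h.py <<'E'
from scipy.spatial.transform import Rotation as Ro
def goal(yaw): return (Ro.from_euler("z",yaw,degrees=True)*Ro.from_euler("y",-10,degrees=True)).as_matrix()@np.diag([1,-1,-1.])
def delta(pos,yaw,s=None):
    s=s or manip.read_state();T=np.array(s["ee_rot"]);G=goal(yaw)
    print("rot",np.round(Ro.from_matrix(T.T@G).as_rotvec(degrees=True),2),"shift now",np.round(1e3*T.T@(pos-np.array(s["tool_pos"])),1),"t",s["time"],"F",np.round(s["ft_force"],2),"w",s["gripper_width"])
E
python3 - <<'E'
from h import *
n=-goal(9.7)[:,2];print(n)
delta(np.array([.5214,.0556,.045])+.104*n,9.7)
E
```

```text
[-0.17116561 -0.02925787  0.98480775]
rot [-1.18  9.96 13.52] shift now [ 483.5 -499.5   97.9] t 0.8 F [-0.12  0.85  0.2 ] w 1.0002881576637919
```

>>> servo_tool:
  deltas: [32, -33, 6.5, 0, 0, 0, 1, 32, -33, 6.5, 0, 0, 0, 1, 32, -33, 6.5, 0, 0, 0, 1, 32, -33, 6.5, 0, 0, 0, 1, 32, -33, 6.5, 0, 0, 0, 1, 32, -33, 6.5, 0, 0, 0, 1, 32, -33, 6.5, 0, 0, 0, 1, 32, -33, 6.5, 0, 0, 0, 1, 32, -33, 6.5, 0, 0, 0, 1, 32, -33, 6.5, 0, 0, 0, 1, 32, -33, 6.5, 0, 0, 0, 1, 32, -33, 6.5, 0, 0, 0, 1, 32, -33, 6.5, 0, 0, 0, 1, 32, -33, 6.5, 0, 0, 0, 1, 32, -33, 6.5, 0, 0, 0, 1, 0, 0, 0, -0.4, 3.3, 4.5, 1, 0, 0, 0, -0.4, 3.3, 4.5, 1, 0, 0, 0, -0.4, 3.3, 4.5, 1, 0, 0, 0, 0, 0, 0, 1, 0, 0, 0, 0, 0, 0, 1]

```text
time: 2.8
tool_pos: [0.5023, 0.047, 0.1481]
ee_rot: [[0.971, 0.17, 0.17], [0.168, -0.985, 0.029], [0.172, 0.001, -0.985]]
ft_force: [1.2, 0.2, -0.2]
gripper_width: 0.001
```

```bash
python3 - <<'E'
from h import *
np.set_printoptions(precision=4,suppress=True)
n=-goal(9.7)[:,2]
delta(np.array([.5214,.0556,.045])+.104*n,9.7)
p=shot("wrist");save(p,"w1.png",s=1.4)
for k in["key_power_top","key_tare_top","key_unit_top"]:
    for a in manip.mark_of(p,k)[:3]: print(k,np.round(a["centre"],1),round(a["confidence"],2),atz(p,a["centre"],.045))
E
```

```text
rot [0.03 0.08 0.1 ] shift now [ 2.1 -5.3  1. ] t 2.8 F [ 1.22  0.21 -0.19] w 0.0014675321503942065
key_power_top [272.6 205.1] 0.8 [0.5238 0.0563 0.045 ]
key_tare_top [385.3 204.5] 0.76 [ 0.5398 -0.0332  0.045 ]
key_unit_top [327.8 207.2] 0.95 [0.5297 0.0121 0.045 ]
```

View pics/w1.png

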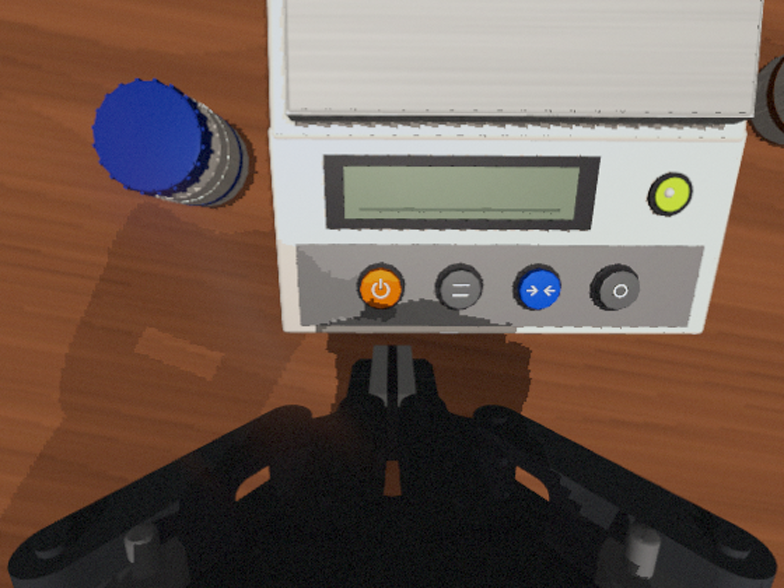

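The wrist view shows the shut fingertips just in front of the row, with orange at (272,206) and blue at (385,205) native. It agrees with the top view within 3 mm. Descending along the normal.

>>> servo_tool:
  deltas: [0.8, -1.4, 20, 0, 0, 0, 1, 0.8, -1.4, 20, 0, 0, 0, 1, 0.8, -1.4, 20, 0, 0, 0, 1, 0.8, -1.4, 20, 0, 0, 0, 1, 0, 0, 0, 0, 0, 0, 1, 0, 0, 0, 0, 0, 0, 1, 0, 0, 0, 0, 0, 0, 1, 0, 0, 0, 0, 0, 0, 1]

```text
time: 3.8
tool_pos: [0.5188, 0.0552, 0.0708]
ee_rot: [[0.97, 0.169, 0.173], [0.166, -0.986, 0.028], [0.175, 0.001, -0.985]]
ft_force: [0.2, 0.2, 0.8]
gripper_width: 0.003
```

```bash
python3 - <<'E'
from h import *
n=-goal(9.7)[:,2]
delta(np.array([.5226,.0560,.045])+.014*n,9.7)
p=shot("wrist");save(p,"w2.png",(150,120,430,330),2.5)
E
```

```text
rot [ 0.06 -0.07  0.03] shift now [-0.7 -0.1 12.1] t 3.8 F [0.17 0.22 0.76] w 0.002995171198571997
```

View pics/w2.png

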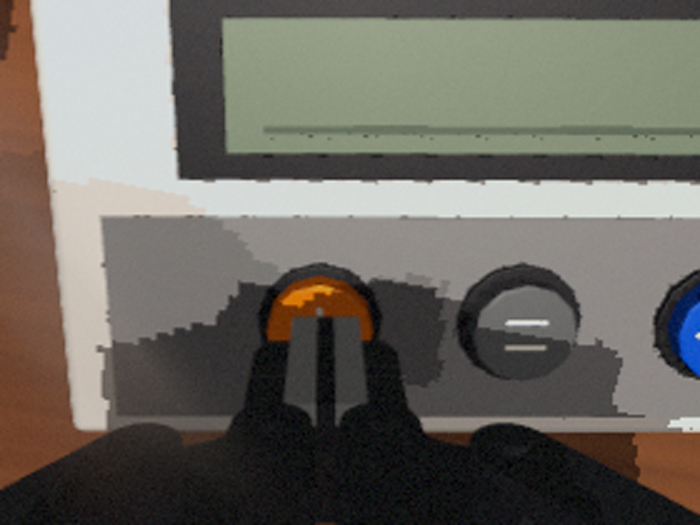

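Fingers are centred over orange (crop column 320), about 12 mm above it. Now feeling for contact.

>>> servo_tool:
  deltas: [0, 0, 4, 0, 0, 0, 1, 0, 0, 3, 0, 0, 0, 1, 0, 0, 0, 0, 0, 0, 1, 0, 0, 0, 0, 0, 0, 1]

```text
time: 4.25
tool_pos: [0.5191, 0.0556, 0.0625]
ee_rot: [[0.971, 0.169, 0.17], [0.166, -0.986, 0.029], [0.172, 0.0, -0.985]]
ft_force: [0.3, -0.5, -0.6]
gripper_width: -0.002
```

>>> servo_tool:
  deltas: [0, 0, 1, 0, 0, 0, 1, 0, 0, 1, 0, 0, 0, 1, 0, 0, 0, 0, 0, 0, 1, 0, 0, 0, 0, 0, 0, 1]

```text
time: 4.65
tool_pos: [0.5195, 0.0557, 0.0607]
ee_rot: [[0.971, 0.169, 0.17], [0.166, -0.986, 0.029], [0.173, 0.0, -0.985]]
ft_force: [0.5, 0.3, 0.2]
gripper_width: 0.001
```

>>> servo_tool:
  deltas: [0, 0, 1, 0, 0, 0, 1, 0, 0, 0, 0, 0, 0, 1, 0, 0, 0, 0, 0, 0, 1]

```text
time: 4.95
tool_pos: [0.5197, 0.0557, 0.0597]
ee_rot: [[0.971, 0.169, 0.17], [0.166, -0.986, 0.029], [0.173, 0.0, -0.985]]
ft_force: [-0.4, 0.3, -0.4]
gripper_width: -0.001
```

>>> servo_tool:
  deltas: [0, 0, 1, 0, 0, 0, 1, 0, 0, 0, 0, 0, 0, 1, 0, 0, 0, 0, 0, 0, 1]

```text
time: 5.25
tool_pos: [0.52, 0.0557, 0.0588]
ee_rot: [[0.971, 0.169, 0.171], [0.166, -0.986, 0.029], [0.173, 0.0, -0.985]]
ft_force: [-0.4, 0.3, 0.7]
gripper_width: 0.001
```

>>> servo_tool:
  deltas: [0, 0, 1, 0, 0, 0, 1, 0, 0, 0, 0, 0, 0, 1, 0, 0, 0, 0, 0, 0, 1]

```text
time: 5.55
tool_pos: [0.5202, 0.0557, 0.0579]
ee_rot: [[0.971, 0.169, 0.171], [0.166, -0.986, 0.029], [0.173, 0.001, -0.985]]
ft_force: [-0.8, 0.1, 2.6]
gripper_width: 0.001
```

>>> servo_tool:
  deltas: [0, 0, 1, 0, 0, 0, 1, 0, 0, 0, 0, 0, 0, 1, 0, 0, 0, 0, 0, 0, 1]

```text
time: 5.85
tool_pos: [0.5204, 0.0558, 0.0569]
ee_rot: [[0.971, 0.169, 0.171], [0.166, -0.986, 0.029], [0.173, 0.001, -0.985]]
ft_force: [-1.0, 0.9, 3.0]
gripper_width: 0.002
```

>>> servo_tool:
  deltas: [0, 0, 1, 0, 0, 0, 1, 0, 0, 0, 0, 0, 0, 1, 0, 0, 0, 0, 0, 0, 1]

```text
time: 6.15
tool_pos: [0.5205, 0.0558, 0.0559]
ee_rot: [[0.971, 0.169, 0.171], [0.166, -0.986, 0.029], [0.173, 0.0, -0.985]]
ft_force: [-0.4, 0.2, 3.8]
gripper_width: 0.001
```

>>> servo_tool:
  deltas: [0, 0, 0.6, 0, 0, 0, 1, 0, 0, 0, 0, 0, 0, 1, 0, 0, 0, 0, 0, 0, 1]

```text
time: 6.45
tool_pos: [0.5207, 0.0558, 0.0553]
ee_rot: [[0.971, 0.169, 0.171], [0.166, -0.986, 0.029], [0.173, 0.001, -0.985]]
ft_force: [-1.0, -0.6, 5.0]
gripper_width: 0.0
```

>>> servo_tool:
  deltas: [0, 0, 0, 0, 0, 0, 1]

```text
time: 6.55
tool_pos: [0.5207, 0.0558, 0.0553]
ee_rot: [[0.971, 0.169, 0.171], [0.166, -0.986, 0.029], [0.173, 0.001, -0.985]]
ft_force: [-1.0, 0.3, 4.7]
gripper_width: -0.002
```

>>> servo_tool:
  deltas: [0, 0, 0, 0, 0, 0, 1]

```text
time: 6.65
tool_pos: [0.5206, 0.0558, 0.0553]
ee_rot: [[0.971, 0.169, 0.171], [0.166, -0.986, 0.029], [0.173, 0.0, -0.985]]
ft_force: [-0.7, -0.4, 5.8]
gripper_width: 0.003
```

Mean ≈5.1 N, about 4 mm in: well past half way (3.6 N) and short of the stop. Releasing straight back, then going across to blue.

>>> servo_tool:
  deltas: [0, 0, -3, 0, 0, 0, 1, 0, 0, -4, 0, 0, 0, 1, 0, 0, -10, 0, 0, 0, 1, 0, 0, -20, 0, 0, 0, 1, 0, 0, 0, 0, 0, 0, 1, 0, 23, 0, 0, 0, 0, 1, 0, 23, 0, 0, 0, 0, 1, 0, 23, 0, 0, 0, 0, 1, 0, 23, 0, 0, 0, 0, 1, 0, 0, 0, 0, 0, 0, 1, 0, 0, 0, 0, 0, 0, 1, 0, 0, 0, 0, 0, 0, 1]

```text
time: 7.85
tool_pos: [0.5291, -0.035, 0.0911]
ee_rot: [[0.971, 0.169, 0.169], [0.167, -0.986, 0.029], [0.172, -0.0, -0.985]]
ft_force: [-0.0, -0.1, 0.3]
gripper_width: -0.004
```

```bash
python3 - <<'E'
from h import *
np.set_printoptions(precision=4,suppress=True)
n=-goal(9.7)[:,2]
delta(np.array([.538,-.0345,.045])+.014*n,9.7)
p=shot("wrist");save(p,"w3.png",(100,80,500,330),1.9)
for k in["key_power_top","key_tare_top"]:
    for a in manip.mark_of(p,k)[:2]: print(k,np.round(a["centre"],1),round(a["confidence"],2),atz(p,a["centre"],.045))
E
```

```text
rot [-0.03  0.11  0.05] shift now [ 0.8  1.  32.9] t 7.85 F [-0.04 -0.13  0.3 ] w -0.004217182416612626
key_power_top [135.2 236.6] 0.61 [0.5227 0.0554 0.045 ]
key_tare_top [279.3 239.9] 0.92 [ 0.536  -0.0338  0.045 ]
```

View pics/w3.png

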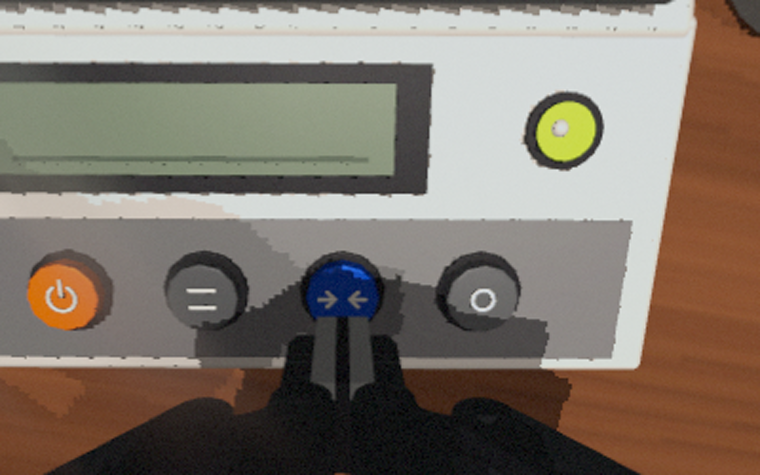

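Orange is up again and the fingers are centred on blue (crop column 342). Pressing the same way: the pressed depth was 37 mm from this hover height.

>>> servo_tool:
  deltas: [0, 0, 14, 0, 0, 0, 1, 0, 0, 12, 0, 0, 0, 1, 0, 0, 4, 0, 0, 0, 1, 0, 0, 1, 0, 0, 0, 1, 0, 0, 0, 0, 0, 0, 1, 0, 0, 0, 0, 0, 0, 1]

```text
time: 8.6
tool_pos: [0.5353, -0.0351, 0.0615]
ee_rot: [[0.971, 0.169, 0.171], [0.166, -0.986, 0.029], [0.173, 0.001, -0.985]]
ft_force: [-0.7, 0.3, -0.3]
gripper_width: -0.0
```

>>> servo_tool:
  deltas: [0, 0, 1, 0, 0, 0, 1, 0, 0, 1, 0, 0, 0, 1, 0, 0, 0, 0, 0, 0, 1, 0, 0, 0, 0, 0, 0, 1]

```text
time: 9.0
tool_pos: [0.5353, -0.035, 0.0592]
ee_rot: [[0.971, 0.169, 0.17], [0.166, -0.986, 0.029], [0.173, 0.0, -0.985]]
ft_force: [0.4, -0.0, 0.2]
gripper_width: -0.001
```

>>> servo_tool:
  deltas: [0, 0, 1, 0, 0, 0, 1, 0, 0, 0, 0, 0, 0, 1, 0, 0, 0, 0, 0, 0, 1]

```text
time: 9.3
tool_pos: [0.5356, -0.035, 0.0583]
ee_rot: [[0.971, 0.169, 0.171], [0.166, -0.986, 0.029], [0.173, 0.001, -0.985]]
ft_force: [-0.8, 0.2, 2.0]
gripper_width: -0.001
```

>>> servo_tool:
  deltas: [0, 0, 1, 0, 0, 0, 1, 0, 0, 0, 0, 0, 0, 1, 0, 0, 0, 0, 0, 0, 1]

```text
time: 9.6
tool_pos: [0.5358, -0.035, 0.0573]
ee_rot: [[0.971, 0.169, 0.171], [0.166, -0.986, 0.029], [0.173, 0.0, -0.985]]
ft_force: [-0.8, 0.1, 2.6]
gripper_width: 0.003
```

>>> servo_tool:
  deltas: [0, 0, 1, 0, 0, 0, 1, 0, 0, 0, 0, 0, 0, 1, 0, 0, 0, 0, 0, 0, 1]

```text
time: 9.9
tool_pos: [0.536, -0.0349, 0.0563]
ee_rot: [[0.971, 0.169, 0.171], [0.166, -0.986, 0.029], [0.173, 0.001, -0.985]]
ft_force: [-0.9, 0.0, 3.7]
gripper_width: 0.0
```

>>> servo_tool:
  deltas: [0, 0, 1, 0, 0, 0, 1, 0, 0, 0, 0, 0, 0, 1, 0, 0, 0, 0, 0, 0, 1]

```text
time: 10.2
tool_pos: [0.5361, -0.0349, 0.0553]
ee_rot: [[0.971, 0.169, 0.171], [0.166, -0.986, 0.029], [0.173, 0.001, -0.985]]
ft_force: [-1.1, -0.3, 4.7]
gripper_width: 0.0
```

>>> servo_tool:
  deltas: [0, 0, 0, 0, 0, 0, 1]

```text
time: 10.3
tool_pos: [0.5361, -0.0349, 0.0553]
ee_rot: [[0.971, 0.169, 0.171], [0.166, -0.986, 0.029], [0.173, 0.001, -0.985]]
ft_force: [-2.3, -0.4, 4.4]
gripper_width: 0.001
```

>>> servo_tool:
  deltas: [0, 0, 0, 0, 0, 0, 1]

```text
time: 10.4
tool_pos: [0.5361, -0.0349, 0.0553]
ee_rot: [[0.971, 0.169, 0.171], [0.166, -0.986, 0.029], [0.173, 0.001, -0.985]]
ft_force: [-0.8, 1.0, 4.9]
gripper_width: -0.0
```

Blue is pressed at ≈4.8 N, well past half way. Retracting along the normal.

>>> servo_tool:
  deltas: [0, 0, -3, 0, 0, 0, 1, 0, 0, -4, 0, 0, 0, 1, 0, 0, -15, 0, 0, 0, 1, 0, 0, -30, 0, 0, 0, 1, 0, 0, -30, 0, 0, 0, 1, 0, 0, -30, 0, 0, 0, 1, 0, 0, -20, 0, 0, 0, 1, 0, 0, 0, 0, 0, 0, 1, 0, 0, 0, 0, 0, 0, 1, 0, 0, 0, 0, 0, 0, 1]

```text
time: 11.4
tool_pos: [0.5126, -0.0383, 0.1834]
ee_rot: [[0.971, 0.169, 0.167], [0.166, -0.986, 0.03], [0.17, -0.001, -0.985]]
ft_force: [0.3, 1.6, 0.3]
gripper_width: 0.002
```

```bash
python3 - <<'E'
from h import *
np.set_printoptions(precision=4,suppress=True)
p=shot("wrist");q=shot("scene")
for k in["key_power_top","key_tare_top","key_unit_top"]:
    for a in manip.mark_of(p,k)[:1]: print(k,np.round(a["centre"],1),round(a["confidence"],2),atz(p,a["centre"],.045))
save(p,"w4.png",s=1.4);s=manip.read_state();print(s["time"],s["ft_force"],s["tool_pos"])
E
```

```text
key_power_top [180.  197.2] 0.78 [0.5228 0.0567 0.045 ]
key_tare_top [277.9 196.9] 0.87 [ 0.5383 -0.0322  0.045 ]
key_unit_top [230.3 196. ] 0.88 [0.5317 0.0112 0.045 ]
11.65 [ 0.4835 -0.254   0.4213] [ 0.5132 -0.0385  0.1843]
```

View pics/w4.png

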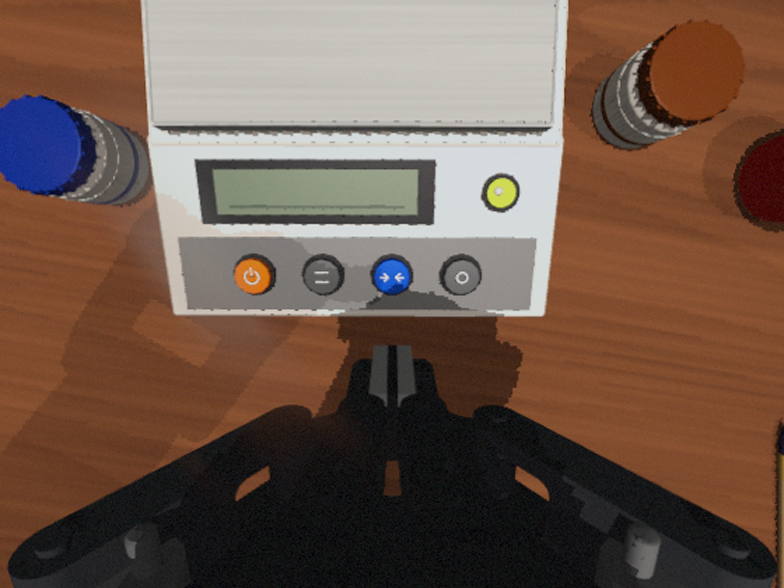

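All four keys are up (orange at (252,275), blue at (392,275) in the view). The key positions are unchanged within about 1–2 mm and the hand is clear. Handing in.

```bash
python3 -c "
from bench import manip
print(manip.finish_job())"
```

```text
the job is handed in; nothing more can be done
None
```

I pressed the orange power key and let it come up, then did the same with the blue tare key, and handed the job in at 11.7 s. The closed fingertips pressed straight into the sloping panel. Orange took about 5 N and blue about 4.8 N, each about 4 mm in by force. That is past the half-way point at 3.6 N and short of the stop.

- **Keys:** in the last wrist picture all four keys look up. The fingers were centred on each key in the pictures, so the grey keys should not have been touched.
- **Scale and surroundings:** the measured key positions match the ones from before the presses within about 2 mm, which is the calibration limit. Both jars looked in place. The last picture did not show the cup, knife, brush, dish or tile, but the arm went near none of them low down.
- **Hand:** it is about 125 mm above the keys and touching nothing, with the force reading back at noise level.
- **Not confirmed:** the display showed no visible change in any picture, so I could not read off that the scale woke or zeroed.
- **Disagreements:**
  - The first overview detections of the orange and blue keys were partly wrong (cup, jar).
  - One colour measurement in the scene view was thrown off by the wooden table.
  - I discarded both and used the top and wrist views, which agreed within 3 mm.

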